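Close the vacuum pot and throw its valve lever to the slow-pump notch

TASK

The repaired connectors are in the vacuum pot. Set the steel cover gently on the pot so that it sits fully home and level on the rim; then throw the valve lever into the slow-pump notch - the third of the four, counted from the end away from the pot, marked with a row of three punched dots - and leave it resting in that notch. Never let the lever run on into the fourth notch (full pump), and leave the other things on the bench where they are.

Things in the scene. Friction and masses are not known exactly. Their poses are not given: they have to be found in the camera images.
- station: Bench vacuum station, fixed: grey housing 240 x 400 mm, aluminium deck 50 mm above the bench. Origin: centre of its underside; x across its depth (away from the robot at yaw 0), y along its length, z up. Deck: steel pot in the -y half, valve with notch plate and lever in the +y half, a 52 mm gauge on the pipe between them towards +x (its top 138 mm above the bench).
- pot_rim (a point): Centre of the open mouth of the steel pot, at rim height, 135 mm above the bench. Pot 150 mm outside, 142 mm inside diameter, wall 4 mm. At x 0, y -100 mm in the station's frame. When the cover is seated, its origin lies 8 mm below this point.
- cover: Loose steel cover, about 0.5 kg: flange 162 mm diameter, 10 mm thick, black knob on top (32 mm diameter, 40 mm tall); below the flange a step 134 mm diameter, 8 mm deep, bevelled to 122 mm, that drops into the pot with 4 mm play. Origin: centre of the step's underside, z up. Flange underside 8, top 18, knob top 58 mm above it. Starts flat on the bench.
- cover_knob (a point): Point on the cover's axis in its knob, 42 mm above the cover's origin: a good height for the TCP to grip the knob from above.
- valve_lever (a joint): Lever angle (rad) about the upright axis; grows anticlockwise from above, grip towards the pot. Spring notches from the end away from the pot: 0.00 vent, 0.36 closed, 0.72 slow pump, 1.08 full pump (stops just beyond the ends); crests halfway, at 0.18, 0.54, 0.90; past a crest it snaps into the next notch. 5-8 N at the grip takes it over a crest. Starts between vent and closed.
- valve_pivot (a point): On the lever's upright turning axis, 128 mm above the bench, level with lever_grip; at x 50, y 110 mm in the station's frame. The arm points from it along the station's direction (pi - 0.54 + lever angle), anticlockwise from x. Around it the flat steel notch plate, a toothed fan of 79 mm radius, top 94 mm above the bench, open to the station's -x.
- slow_notch (a point): Middle of the third notch (slow pump) in the rim of the notch plate, 72 mm from the turning axis, at the plate's top, 94 mm above the bench. The notches are wide V shapes 7 mm deep; behind them, towards the axis, rows of one, two, three and four dots are punched in the plate. In the notch the lever's arm lies straight over this point.
- lever_grip (a point): Middle of the upright black grip at the end of the lever's arm, 125 mm from the turning axis, 128 mm above the bench. Grip 20 mm diameter (22 at most), from 104 to 150 mm above the bench; push it from the side with closed fingers. Arm: 12 mm wide, 98 to 105 mm above the bench, with a spring plunger of 14 mm under it, 84 mm above the bench at its lowest. Below that only the deck.
- grease_jar: White jar, 42 mm diameter, 38 mm tall, standing on the station's deck in front, between pot and lever. Origin: centre of its underside. Leave it.
- cup: Red cup, 60 mm diameter, 55 mm tall. Origin: centre of its underside. Leave it.
- screwdriver: Screwdriver with orange handle, 190 mm long, lying. Leave it.
- spool: Metal solder spool, 56 mm diameter, 46 mm tall, standing. Origin: centre of its underside. Leave it.
- bottle: White dispenser bottle, 60 mm diameter, 120 mm tall, standing. Origin: centre of its underside. Leave it.
- plug: Dark steel connector shell, 26 mm diameter, 46 mm tall, standing. Origin: centre of its underside. Leave it.
- brush: Brush with wooden handle, 170 mm long, lying. Leave it.

How it is judged:
By the outcome, as a careful person would: the job done as asked, in the order asked, and still so for the second after the job is handed in, with the robot touching nothing.
It also fails if it takes over 58 s, if anything falls off the work surface, if the arm or the gripper's body presses on something with over 40 N, if the wrist force passes 120 N, or if a joint passes its speed limit or range.

ROBOT

A 6-joint arm with a two-finger parallel gripper is mounted at the origin on the work surface. World frame = base frame: x ahead of the robot, y to its left, z up, the work surface at z = 0. Lengths are in m, angles in degrees, forces in N, time in s.
With the tool pointing down it reaches from about 0.275 to 0.75 m from the base axis. Payload 10.2 kg.
Tool frame: the origin (TCP) lies between the finger pads, 19 mm behind the fingertips; this is the grasp point; z points along the fingers, y is the line along which they close (so a half turn about z gives the same grasp; the last joint's range is limited). The gripper opens to 85 mm and grips with 20 to 120 N. Pads are 22 mm wide; open, the fingers measure 114 mm over their backs; the gripper's body (76 mm by 85 mm) begins 54 mm behind the grasp point. The pads swing forward as they close: fully open they stand 13 mm farther back than shut.
Start: joints at [53.148, 17.928, 85.812, -0, 76.261, -12.8], TCP at [0.214, 0.479, 0.25] pointing down, gripper open.
Joint ranges: [-168.41, 168.41], [-55.51, 124.54], [10.69, 146.95], [-70.63, 250.63], [1, 178], [-165.06, 165.06]. Speed limits (degrees/s): [136.94, 136.94, 172.46, 180, 180, 180].

INTERFACE

Orientations are given as [roll, pitch, yaw] about the fixed x, y, z axes, in that order (R = Rz(yaw) Ry(pitch) Rx(roll)).
In Python, from rig import arm, grab_frame, camera_params gives the robot as it stands.
- The arm moves only by the shell command python3 -m jog 'ROWS' [OPENING]. ROWS is text: rows parted by semicolons, each of 6 numbers parted by spaces: the shift along the tool's x, y, z normalised to -1 to 1, where 1 is 0.12 m, then the turn, a rotation vector about the tool's x, y, z normalised to -1 to 1, where 1 is 180 degrees. A call has 1 to 8 rows; each row is the pose to reach, as a shift and turn from the pose commanded when the call began, along the tool's axes at that moment, turning the shorter way round; what a row does not reach only later rows make up. A row lasts 1/12 s, in which the tool goes at most 41.7 mm and 7.16 degrees, less where a joint would pass 70% of its speed; a pose out of reach is approached as far as the arm can. A call with a number of a shift or a turn outside -1 to 1 is refused whole. A call with a gripper value outside its range is refused whole. OPENING is the opening, from 0 (shut) to 1 (fully open), set as the call begins (- or left out, the last holds). The fingers move at their own pace and stop on an object; the grip force is fixed at half the most. Time passes only in rows, so rows that repeat a pose let the fingers close. It gives the time, the measured TCP pose, the force, the opening and the grip force at its end, in the units of the state.
- arm.sense(): the state, without advancing time (a new reading comes with each control period).
- grab_frame(name): name is "scene" or "top" or "wrist"; returns (picture, depth): 420x560x3 uint8, red, green, blue; 420x560 float32, m along the optical axis (not along the pixel's ray), 0 where there is no reading.
- camera_params(name): a dict with "fx", "fy", "cx", "cy" (pixels), "view" (4x4, takes a point from world to camera coordinates); the wrist camera has in their place "hand_eye" (4x4, takes a point from camera to tool coordinates, whose origin is the TCP and whose axes are the flange's). Camera axes: x right, y down, z forward; pixel columns grow to the right and rows downward; lengths in m; the calibration is good to about 2 mm. A picture is of the moment at which its call begins: read the wrist's pose just before it. camera_params takes no time and is no camera call.
- arm.finish_job(): hands the job in; it is judged then, once.
The state is a dict: "t": time; "joints": joint angles; "joint_vel": joint speeds; "effort": joint torques, N m; "tcp_pos": TCP position; "ee_rot": TCP orientation; "wrist_force": force on the tool from outside, world axes, zero at the start; "ft_torque": the same for the moment, N m; "grip_width": finger opening in m; "finger_force": force on a finger pad.
Only numpy, scipy, OpenCV 4.12 (cv2) and the standard library are available. Lean on these libraries where they do the work, as an engineer would, in place of code of your own. Each camera call takes 0.05 s, during which the arm holds its last target. There are 200 camera calls.

## Working session

There is one attempt and no reset: what is moved stays moved. The work goes in short steps, Python scripts to look and compute and a shell command to move; the robot and the scene stay as the last step left them, time stands still between calls to the robot, and variables do not carry over. Pictures are saved under pics/ and viewed, at most 10 in all, crops included, and the job is handed in when it is done.

```bash
mkdir -p pics; ls; python3 - <<'E'
from rig import arm, grab_frame, camera_params
import cv2, numpy as np
s=arm.sense(); print(s['t'],s['tcp_pos'],s['ee_rot'],s['grip_width'])
for n in ("scene","top"):
    p,d=grab_frame(n); cv2.imwrite(f"pics/{n}0.png",p[:,:,::-1]); np.savez(f"{n}0.npz",p=p,d=d)
    print(n,camera_params(n))
print(camera_params("wrist"))
E
```

```text
pics
0.0 [0.21383586 0.479228   0.2494276 ] [-1.79928977e+02 -1.68683920e-02  1.55948262e+02] 0.0852846849262509
scene {'fx': 537.8709618236476, 'fy': 537.8709618236476, 'cx': 282.5753209913652, 'cy': 199.5962162070821, 'view': array([[-7.79903705e-01,  6.25899328e-01,  4.91614503e-04,
         3.62164037e-01],
       [ 5.29518618e-01,  6.60226604e-01, -5.32645159e-01,
        -2.54040414e-01],
       [-3.33706824e-01, -4.15151614e-01, -8.46338521e-01,
         1.69626120e+00],
       [ 0.00000000e+00,  0.00000000e+00,  0.00000000e+00,
         1.00000000e+00]])}
top {'fx': 381.5482290974557, 'fy': 381.5482290974557, 'cx': 272.7147081999295, 'cy': 206.26812214046316, 'view': array([[-1.46682042e-02, -9.99886257e-01, -3.50947260e-03,
         6.04862449e-02],
       [-9.81274768e-01,  1.50691514e-02, -1.92022786e-01,
         4.91811599e-01],
       [ 1.92053830e-01,  6.27127477e-04, -9.81384192e-01,
         1.04097840e+00],
       [ 0.00000000e+00,  0.00000000e+00,  0.00000000e+00,
         1.00000000e+00]])}
{'fx': 292.3174833179446, 'fy': 292.3174833179446, 'cx': 280.5946086889757, 'cy': 212.38368469009455, 'hand_eye': array([[ 6.69181249e-05, -9.56115502e-01, -2.92990003e-01,
         7.45970140e-02],
       [ 9.99999416e-01, -2.52143559e-04,  1.05121830e-03,
        -5.29515478e-04],
       [-1.07896165e-03, -2.92989902e-01,  9.56114927e-01,
        -1.23935200e-01],
       [ 0.00000000e+00,  0.00000000e+00,  0.00000000e+00,
         1.00000000e+00]])}
```

View pics/scene0.png

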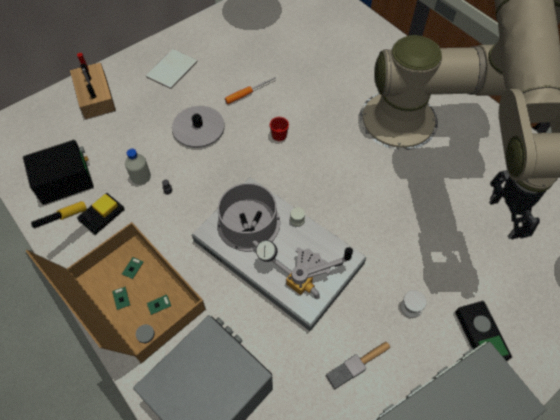

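View pics/top0.png

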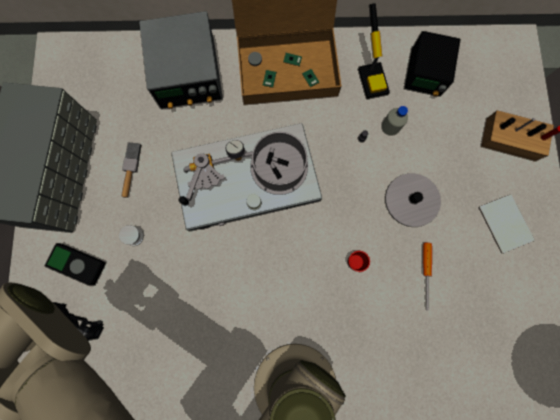

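Scene view: cover at (198,127) with knob at (197,121), pot at (248,213), lever grip at (348,254). Top view: cover at (413,200) with knob at (416,198), pot at (279,163), grip at (184,201), jar at (253,202), pivot near (203,160).

```bash
cat > h.py <<'E'
import numpy as np, cv2
from scipy.optimize import least_squares
from scipy.spatial.transform import Rotation as Ro
from rig import arm, grab_frame, camera_params
def T_tool(s):
    T=np.eye(4); T[:3,:3]=Ro.from_euler('xyz',s['ee_rot'],degrees=True).as_matrix(); T[:3,3]=s['tcp_pos']; return T
def c2w(n,s=None):
    c=camera_params(n)
    return c, (T_tool(s)@c['hand_eye'] if n=='wrist' else np.linalg.inv(c['view']))
def cloud(n,d,s=None):
    c,M=c2w(n,s); v,u=np.mgrid[:d.shape[0],:d.shape[1]]
    P=np.stack([(u-c['cx'])/c['fx']*d,(v-c['cy'])/c['fy']*d,d],-1)@M[:3,:3].T+M[:3,3]
    P[d==0]=np.nan; return P
def ray(n,uv,s=None):
    c,M=c2w(n,s); r=M[:3,:3]@[(uv[0]-c['cx'])/c['fx'],(uv[1]-c['cy'])/c['fy'],1]
    return M[:3,3],r/np.linalg.norm(r)
def plane(n,uv,z,s=None):
    o,r=ray(n,uv,s); return o+r*(z-o[2])/r[2]
def tri(rays):
    A=sum(np.eye(3)-np.outer(r,r) for o,r in rays); b=sum((np.eye(3)-np.outer(r,r))@o for o,r in rays)
    return np.linalg.solve(A,b)
def circ(xy,R=None):
    c0=xy.mean(0)
    f=lambda p:np.hypot(*(xy-p[:2]).T)-(R or p[2])
    return least_squares(f,[*c0,R or .05],loss='soft_l1',f_scale=.002).x
E
python3 - <<'E'
from h import *
near=lambda P,c,r:np.hypot(P[...,0]-c[0],P[...,1]-c[1])<r
D={n:np.load(n+'0.npz') for n in('top','scene')}
seeds=dict(pot=((279,163),.1),cov=((413,200),.03),grip=((184,201),.1))
rays={'knob':[], 'grip':[]}
for n in D:
    p,d=D[n]['p'],D[n]['d']; P=cloud(n,d); g=p.max(2)
    c=plane('top',(279,163),.1); m=near(P,c,.11)&(P[...,2]>.128)&(P[...,2]<.142)
    print(n,'pot',circ(P[m][:,:2]),np.median(P[m][:,2]),m.sum())
    c=plane('top',(413,200),.02); m=near(P,c,.12)&(P[...,2]>.009)&(P[...,2]<.03)
    q=P[m]; h=cv2.minEnclosingCircle(q[:,:2].astype(np.float32)); print(n,'cover',h,np.median(q[:,2]),q[:,:2].mean(0))
    m=near(P,c,.07)&(P[...,2]>.048); print(n,'knobtop',P[m].mean(0),m.sum(),np.nanmax(P[m][:,2]))
    for k,uv in dict(knob=dict(top=(416,198),scene=(197,121))[n],grip=dict(top=(184,201),scene=(348,254))[n]).items():
        _,lab,st,cc=cv2.connectedComponentsWithStats((g<60).astype(np.uint8)); i=lab[uv[1],uv[0]]
        print(n,k,i,st[i],cc[i]); rays[k].append(ray(n,cc[i]))
    c=plane('top',(250,175),.05); m=near(P,c,.26)&(P[...,2]>.044)&(P[...,2]<.056)
    mm=cv2.morphologyEx(m.astype(np.uint8),cv2.MORPH_OPEN,np.ones((3,3)))>0
    print(n,'deck',cv2.minAreaRect(P[mm][:,:2].astype(np.float32)*1000),np.median(P[mm][:,2]))
    c=plane('top',(184,201),.14); m=near(P,c,.03)&(P[...,2]>.11); print(n,'gripdepth',P[m].mean(0) if m.any() else 0,m.sum())
for k in rays: print(k,tri(rays[k]))
E
```

```text
top pot [0.60851307 0.03461143 0.07263347] 0.13437062752208495 327
top cover ((0.513674259185791, -0.35864850878715515), 0.0821160227060318) 0.01816439497802369 [ 0.51137891 -0.35712852]
top knobtop [ 0.51154522 -0.3565065   0.05652277] 100 0.06352661641062984
top knob 69 [409 192  14  12 125] [415.368 197.4  ]
top grip 68 [179 193  14  12  74] [184.59459459 199.98648649]
top deck ((587.8758544921875, 131.547607421875), (238.36868286132812, 398.2948303222656), 12.331697463989258) 0.04992160063078088
top gripdepth [0.49284822 0.28714101 0.14127676] 77
scene pot [0.60940681 0.03533816 0.07272627] 0.13468389069269715 418
scene cover ((0.5022972226142883, -0.362168550491333), 0.1160799190402031) 0.019127523206898145 [ 0.51500925 -0.35359608]
scene knobtop [ 0.51355871 -0.35555658  0.0571131 ] 83 0.06760206650023926
scene knob 62 [192 114  10  14 114] [196.64035088 120.57894737]
scene grip 113 [344 248   8  12  75] [347.54666667 253.54666667]
scene deck ((588.16259765625, 132.34011840820312), (240.77420043945312, 400.73077392578125), 12.193238258361816) 0.050981162845380235
scene gripdepth [0.4987022  0.29197925 0.13851452] 106
knob [ 0.51329885 -0.35751725  0.04212793]
grip [0.49617622 0.28775874 0.1282611 ]
```

```bash
A="python3 -m jog"
python3 -m jog '0 0 0 0 0 0.318;0 0 0 0 0 0.318;0 0 0 0 0 0.318;0 0 0 0 0 0.318;0 0 0 0 0 0.318;0 0 0 0 0 0.318;0 0 0 0 0 0.318;0 0 0 0 0 0.318'
python3 -m jog '0 0 0 0 0 0.0485;0 0 0 0 0 0.0485;0 0 0 0 0 0.0485'
```

```text
t: 0.77
tcp_pos: [0.2139, 0.4793, 0.2496]
ee_rot: [-180.0, 0.0, 98.3]
wrist_force: [-0.5, -0.7, 0.2]
grip_width: 0.0854
finger_force: 0.0
t: 1.02
tcp_pos: [0.2139, 0.4793, 0.2497]
ee_rot: [-180.0, 0.0, 89.9]
wrist_force: [-0.4, 0.0, 1.0]
grip_width: 0.0856
finger_force: 0.0
```

```bash
python3 -m jog '-0.3 0.2 0 0 0 0;-0.6 0.45 0 0 0 0;-0.9 0.65 0 0 0 0;-1 0.71 0 0 0 0' | head -2
python3 -m jog '-0.3 0.2 0 0 0 0;-0.6 0.45 0 0 0 0;-0.9 0.65 0 0 0 0;-1 0.71 0 0 0 0' | head -2
python3 -m jog '-0.3 0.2 0 0 0 0;-0.6 0.45 0 0 0 0;-0.9 0.65 0 0 0 0;-1 0.71 0 0 0 0;-1 0.71 0 0 0 0;-1 0.71 0 0 0 0' | head -3
python3 - <<'E'
from h import *
s=arm.sense(); p,d=grab_frame('wrist'); cv2.imwrite('pics/w1.png',p[:,:,::-1]); np.savez('w1.npz',p=p,d=d); import pickle; pickle.dump(s,open('w1.pkl','wb'))
P=cloud('wrist',d,s); near=lambda c,r:np.hypot(P[...,0]-c[0],P[...,1]-c[1])<r
m=near((.609,.035),.1)&(P[...,2]>.128)&(P[...,2]<.142); q=P[m]; print('pot',circ(q[:,:2]),circ(q[:,:2],.073),np.median(q[:,2]),m.sum())
m=near((.496,.288),.04)&(P[...,2]>.12); print('grip',m.sum(), np.nanmean(P[m],0), (P[m][:,2].max() if m.any() else 0))
E
```

```text
t: 1.35
tcp_pos: [0.3006, 0.3568, 0.2498]
t: 1.68
tcp_pos: [0.386, 0.2364, 0.2499]
t: 2.18
tcp_pos: [0.4696, 0.1185, 0.2496]
ee_rot: [-179.9, -0.0, 89.9]
pot [0.60881063 0.03450726 0.0722329 ] [0.60880821 0.03371111 0.073     ] 0.1344452996837409 2215
grip 27 [0.49582008 0.27903939 0.12188691] 0.12426907924501518
```

View pics/w1.png

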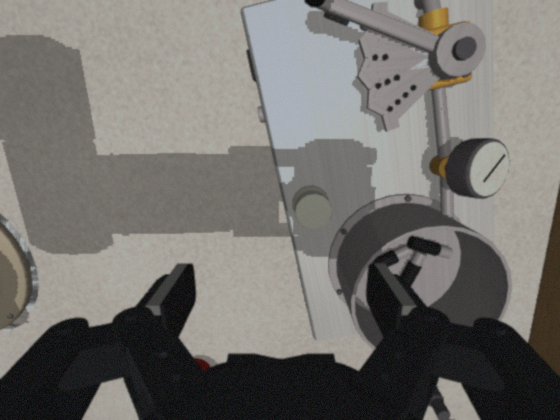

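Wrist view: the lever lies in/near the vent notch (arm over the one-dot row). The rows of two, three and four dots are at (380,57), (387,80) and (403,98), the pot mouth is around (430,280), and the jar is at (312,207).

```bash
python3 -m jog '-0.3 0.03 0 0 0 0;-0.6 0.05 0 0 0 0;-0.9 0.08 0 0 0 0;-1 0.09 0 0 0 0' | head -2
python3 -m jog '-0.3 0.03 0 0 0 0;-0.6 0.05 0 0 0 0;-0.9 0.08 0 0 0 0;-1 0.09 0 0 0 0' | head -2
python3 -m jog '-0.3 0.03 0 0 0 0;-0.6 0.05 0 0 0 0;-0.9 0.08 0 0 0 0;-1 0.09 0 0 0 0;-1 0.09 0 0 0 0;-1 0.09 0 0 0 0' | head -2
cat > knob.py <<'E'
from h import *; import pickle
def look(tag):
    s=arm.sense(); p,d=grab_frame('wrist'); cv2.imwrite(f'pics/{tag}.png',p[:,:,::-1]); P=cloud('wrist',d,s)
    near=np.hypot(P[...,0]-.513,P[...,1]+.357)
    m=(near<.04)&(P[...,2]>.05)&(P[...,2]<.068); print(tag,s['tcp_pos'],'knobtop',circ(P[m][:,:2])[:2],P[m].mean(0),m.sum())
    m2=(near<.1)&(P[...,2]>.012)&(P[...,2]<.025); h=cv2.convexHull(P[m2][:,:2].astype(np.float32))[:,0]; print(' flange',circ(h.astype(float)),np.median(P[m2][:,2]))
    mm=(m.astype(np.uint8)); v,u=np.nonzero(mm); return ray('wrist',(u.mean(),v.mean()),s)
E
python3 - <<'E'
from knob import *; pickle.dump(look('w2'),open('r.pkl','wb'))
E
python3 -m jog '-0.3 0.03 0 0 0 0;-0.6 0.05 0 0 0 0;-0.9 0.08 0 0 0 0;-0.95 0.09 0 0 0 0;-0.95 0.09 0 0 0 0;-0.95 0.09 0 0 0 0' | head -2
python3 - <<'E'
from knob import *; r=look('w3'); print(tri([r,pickle.load(open('r.pkl','rb'))]))
E
```

```text
t: 2.57
tcp_pos: [0.4801, -0.0028, 0.2501]
t: 2.9
tcp_pos: [0.4911, -0.123, 0.2499]
t: 3.4
tcp_pos: [0.5019, -0.2393, 0.2498]
w2 [ 0.50192585 -0.23929261  0.24976999] knobtop [ 0.5135645  -0.35749673] [ 0.51360048 -0.35703282  0.05677119] 462
 flange [ 0.51374642 -0.35986891  0.08060122] 0.017989562867510467
t: 3.95
tcp_pos: [0.5129, -0.3528, 0.25]
w3 [ 0.51294884 -0.35281708  0.25001021] knobtop [ 0.51360119 -0.35878863] [ 0.51359794 -0.35869446  0.05697396] 591
 flange [ 0.51372621 -0.36000925  0.08033648] 0.01802076096810279
[ 0.51369862 -0.35989104  0.05201996]
```

View pics/w3.png

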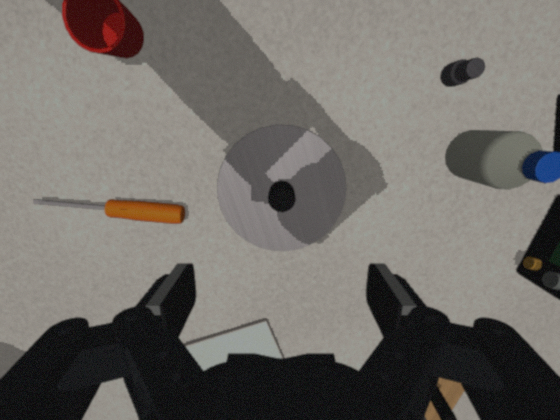

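The knob is at (281,196) between the open fingers, and nothing else is within their reach. Descending.

```bash
python3 -m jog '-0.05 0.006 0.3 0 0 0;-0.052 0.006 0.6 0 0 0;-0.052 0.006 0.9 0 0 0;-0.052 0.006 1 0 0 0;-0.052 0.006 1 0 0 0' | head -2
python3 -m jog '0 0 0.2 0 0 0;0 0 0.4 0 0 0;0 0 0.55 0 0 0;0 0 0.65 0 0 0;0 0 0.7 0 0 0;0 0 0.73 0 0 0;0 0 0.73 0 0 0'
python3 -m jog '0 0 0 0 0 0;0 0 0 0 0 0;0 0 0 0 0 0;0 0 0 0 0 0;0 0 0 0 0 0;0 0 0 0 0 0;0 0 0 0 0 0;0 0 0 0 0 0' 0
python3 -m jog '0 0 0 0 0 0;0 0 0 0 0 0;0 0 0 0 0 0;0 0 0 0 0 0' 0
```

```text
t: 4.42
tcp_pos: [0.5127, -0.3586, 0.1277]
t: 5.0
tcp_pos: [0.5137, -0.3611, 0.0433]
ee_rot: [179.9, 0.1, 90.0]
wrist_force: [-0.2, -1.2, 1.1]
grip_width: 0.0852
finger_force: 0.0
t: 5.67
tcp_pos: [0.5135, -0.3611, 0.0431]
ee_rot: [179.9, 0.0, 90.0]
wrist_force: [1.1, 1.0, 6.8]
grip_width: 0.0304
finger_force: 60.0
t: 6.0
tcp_pos: [0.5136, -0.3611, 0.0431]
ee_rot: [179.9, 0.0, 90.0]
wrist_force: [0.6, 1.0, 6.2]
grip_width: 0.0304
finger_force: 60.0
```

```bash
python3 -m jog '0 0 -0.05 0 0 0;0 0 -0.15 0 0 0;0 0 -0.35 0 0 0;0 0 -0.6 0 0 0;0 0 -0.85 0 0 0;0 0 -1 0 0 0;0 0 -1 0 0 0'
python3 -m jog '0 0 -0.3 0 0 0;0 0 -0.6 0 0 0;0 0 -0.9 0 0 0;0 0 -1 0 0 0;0 0 -1 0 0 0;0 0 -1 0 0 0;0 0 -1 0 0 0'
python3 - <<'E'
from h import *
s=arm.sense(); p,d=grab_frame('wrist'); cv2.imwrite('pics/w4.png',p[:,:,::-1]); P=cloud('wrist',d,s)
Q=(P-s['tcp_pos'])@T_tool(s)[:3,:3]   # tool coords
m=(np.hypot(Q[...,0],Q[...,1])<.1)&(Q[...,2]>.015)&(Q[...,2]<.035); m=cv2.morphologyEx(m.astype(np.uint8),cv2.MORPH_OPEN,np.ones((5,5)))>0
q=Q[m]; print(m.sum(),np.median(q,0),q.min(0),q.max(0))
A=np.c_[q[:,:2],np.ones(len(q))]; k=np.linalg.lstsq(A,q[:,2],rcond=None)[0]; print('tilt deg',np.degrees(k[:2]),'z at 0',k[2])
cs,_=cv2.findContours(m.astype(np.uint8),cv2.RETR_EXTERNAL,cv2.CHAIN_APPROX_NONE); cc=np.concatenate(cs)[:,0]; e=Q[cc[:,1],cc[:,0],:2]
r=np.hypot(*e.T); e=e[(r>.07)]; print('flange centre in tool',circ(e,.081),len(e), circ(e))
E
```

```text
t: 6.58
tcp_pos: [0.5142, -0.362, 0.1673]
ee_rot: [179.7, 0.3, 90.0]
wrist_force: [1.0, 0.4, -4.4]
grip_width: 0.03
finger_force: 60.3
t: 7.17
tcp_pos: [0.5127, -0.3605, 0.2794]
ee_rot: [-179.8, -0.2, 90.0]
wrist_force: [0.3, 0.3, -5.6]
grip_width: 0.0301
finger_force: 61.4
42608 [ 0.02978751 -0.00046026  0.02516875] [-0.06730509 -0.08063245  0.01500897] [0.08122905 0.08019764 0.02858327]
tilt deg [-0.01089839  0.06583238] z at 0 0.02515026465053813
flange centre in tool [-0.00016636 -0.00035572  0.081     ] 593 [ 0.00180177 -0.00033694  0.07933575]
```

View pics/w4.png

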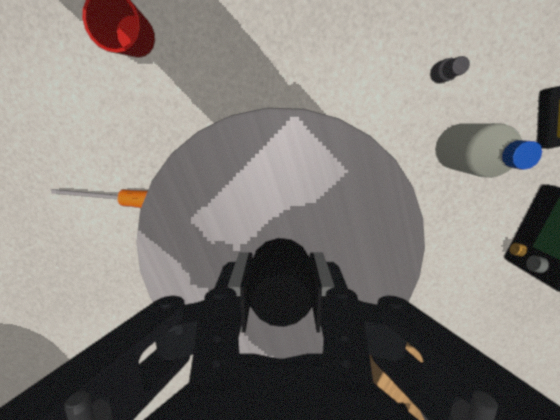

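The cover hangs level (tilt under 0.1°). It is centred on the TCP within about 1 mm, with the flange top 25 mm below the TCP. Carrying it to the pot.

```bash
python3 -m jog '0.1 0.02 0 0 0 0;0.3 0.07 0 0 0 0;0.55 0.13 0 0 0 0;0.82 0.2 0 0 0 0' | head -2
python3 -m jog '0.27 0.06 0 0 0 0;0.55 0.13 0 0 0 0;0.82 0.2 0 0 0 0' | head -2
python3 -m jog '0.27 0.06 0 0 0 0;0.55 0.13 0 0 0 0;0.82 0.2 0 0 0 0' | head -2
python3 -m jog '0.27 0.06 0 0 0 0;0.5 0.12 0 0 0 0;0.7 0.17 0 0 0 0;0.82 0.2 0 0 0 0;0.82 0.2 0 0 0 0;0.82 0.2 0 0 0 0;0.82 0.2 0 0 0 0'
```

```text
t: 7.55
tcp_pos: [0.5369, -0.2611, 0.281]
t: 7.8
tcp_pos: [0.5611, -0.1615, 0.2814]
t: 8.05
tcp_pos: [0.585, -0.0631, 0.2814]
t: 8.63
tcp_pos: [0.6091, 0.0319, 0.282]
ee_rot: [-179.9, 0.0, 89.9]
wrist_force: [0.5, 0.2, -4.3]
grip_width: 0.0306
finger_force: 61.4
```

```bash
python3 -m jog '0.013 0 0.1 0 0 0;0.013 0 0.25 0 0 0;0.013 0 0.4 0 0 0;0.013 0 0.55 0 0 0;0.013 0 0.64 0 0 0;0.013 0 0.64 0 0 0;0.013 0 0.64 0 0 0'
python3 - <<'E'
from h import *
for n in('top','scene'):
    p,d=grab_frame(n); cv2.imwrite(f'pics/{n}1.png',p[:,:,::-1]); P=cloud(n,d)
    m=(np.hypot(P[...,0]-.609,P[...,1]-.035)<.1)&(abs(P[...,2]-.179)<.007)
    cs,_=cv2.findContours(m.astype(np.uint8),cv2.RETR_EXTERNAL,cv2.CHAIN_APPROX_NONE); cc=np.concatenate(cs)[:,0]; e=P[cc[:,1],cc[:,0],:2]
    e=e[np.hypot(*(e-[.609,.035]).T)>.072]; print(n,m.sum(),np.median(P[m][:,2]),len(e),circ(e),circ(e,.0795))
E
```

```text
t: 9.22
tcp_pos: [0.6094, 0.0335, 0.2059]
ee_rot: [-180.0, 0.0, 89.9]
wrist_force: [-0.2, -0.8, -4.4]
grip_width: 0.0305
finger_force: 61.3
top 25 0.18018037598592485 28 [0.60493298 0.03616772 0.08001459] [0.60529394 0.03564371 0.0795    ]
scene 1870 0.18238014889851561 140 [0.60896081 0.03643982 0.07940679] [0.60892644 0.03638082 0.0795    ]
```

```bash
python3 -m jog '0 0 0.04 0 0 0;0 0 0.08 0 0 0;0 0 0.12 0 0 0;0 0 0.16 0 0 0;0 0 0.2 0 0 0;0 0 0.22 0 0 0;0 0 0.24 0 0 0;0 0 0.24 0 0 0' | sed -n 1,4p
python3 -m jog '0 0 0.01 0 0 0;0 0 0.02 0 0 0;0 0 0.03 0 0 0;0 0 0.03 0 0 0' | sed -n 1,4p
```

```text
t: 9.98
tcp_pos: [0.6092, 0.0342, 0.1762]
ee_rot: [-180.0, -0.0, 90.0]
wrist_force: [0.2, 0.2, -4.4]
t: 10.32
tcp_pos: [0.6093, 0.0342, 0.173]
ee_rot: [-180.0, 0.0, 90.0]
wrist_force: [-0.3, 0.6, -4.0]
```

```bash
python3 -m jog '0 0 0.005 0 0 0;0 0 0.01 0 0 0;0 0 0.015 0 0 0;0 0 0.02 0 0 0;0 0 0.02 0 0 0' | sed -n 1,4p
python3 -m jog '0 0 0.004 0 0 0;0 0 0.008 0 0 0;0 0 0.008 0 0 0' | sed -n 1,4p
```

```text
t: 10.73
tcp_pos: [0.6093, 0.0342, 0.1707]
ee_rot: [-180.0, -0.0, 90.0]
wrist_force: [0.4, -0.7, -5.4]
t: 10.98
tcp_pos: [0.6093, 0.0342, 0.1702]
ee_rot: [180.0, 0.0, 90.0]
wrist_force: [-2.8, -0.3, -0.8]
```

```bash
python3 -m jog '0 0 0.003 0 0 0;0 0 0.006 0 0 0;0 0 0.006 0 0 0;0 0 0.006 0 0 0' | sed -n 1,4p
```

```text
t: 11.32
tcp_pos: [0.6093, 0.0342, 0.1701]
ee_rot: [180.0, 0.0, 90.0]
wrist_force: [-5.5, 0.1, 4.6]
```

```bash
python3 -m jog '0 0 0 0 0 0;0 0 0 0 0 0;0 0 0 0 0 0;0 0 0 0 0 0;0 0 0 0 0 0;0 0 0 0 0 0' 0.8
python3 -m jog '0 0 -0.1 0 0 0;0 0 -0.3 0 0 0;0 0 -0.6 0 0 0;0 0 -0.9 0 0 0;0 0 -1 0 0 0;0 0 -1 0 0 0;0 0 -1 0 0 0' | sed -n 1,4p
python3 - <<'E'
from h import *
s=arm.sense(); p,d=grab_frame('wrist'); cv2.imwrite('pics/w5.png',p[:,:,::-1]); P=cloud('wrist',d,s)
r=np.hypot(P[...,0]-.609,P[...,1]-.035); m=(r<.1)&(abs(P[...,2]-.145)<.012)
q=P[m]; q=q[abs(q[:,2]-np.median(q[:,2]))<.006]
A=np.c_[q[:,:2]-[.609,.035],np.ones(len(q))]; k=np.linalg.lstsq(A,q[:,2],rcond=None)[0]; print('tilt',np.degrees(k[:2]),'z',k[2],np.median(q[:,2]),len(q))
h=cv2.convexHull(q[:,:2].astype(np.float32))[:,0].astype(float); print('centre',circ(h))
m=(r<.04)&(P[...,2]>.16); print('knob',P[m].mean(0))
E
```

```text
t: 11.82
tcp_pos: [0.6094, 0.0342, 0.1691]
ee_rot: [180.0, 0.0, 90.0]
wrist_force: [0.3, -0.6, -0.2]
grip_width: 0.0684
finger_force: 0.0
t: 12.4
tcp_pos: [0.6093, 0.0342, 0.2889]
ee_rot: [180.0, 0.0, 90.0]
wrist_force: [-1.2, 0.3, -0.8]
tilt [0.07969223 0.01238707] z 0.14501613788631737 0.1450277103271006 20494
centre [0.60925267 0.03518703 0.08047755]
knob [0.60895313 0.04656611 0.33900785]
```

View pics/w5.png

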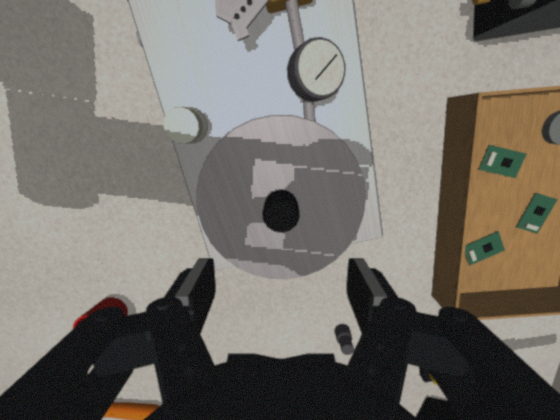

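The cover is fully home: flange top at 145 mm, tilt under 0.1°, centred, with the knob at (281,210). Moving to the far side of the lever with fingers closed.

```bash
python3 -m jog '0.25 -0.09 0 0 0 0;0.5 -0.18 0 0 0 0;0.75 -0.27 0.05 0 0 0;0.865 -0.33 0.1 0 0 0' 0 | head -2
python3 -m jog '0.25 -0.09 0 0 0 0;0.5 -0.18 0 0 0 0;0.75 -0.27 0.05 0 0 0;0.865 -0.33 0.1 0 0 0' | head -2
python3 -m jog '0.25 -0.09 0 0 0 0;0.5 -0.18 0 0 0 0;0.75 -0.27 0.05 0 0 0;0.865 -0.33 0.1 0 0 0;0.865 -0.33 0.1 0 0 0;0.865 -0.33 0.1 0 0 0'
cat > lev.py <<'E'
from h import *
import sys
PV=np.array([.6134,.2501])
s=arm.sense(); p,d=grab_frame('wrist'); cv2.imwrite(f'pics/{sys.argv[1]}.png',p[:,:,::-1]); P=cloud('wrist',d,s)
r=np.hypot(P[...,0]-PV[0],P[...,1]-PV[1]); Q=(P-s['tcp_pos'])@T_tool(s)[:3,:3]
m=(abs(r-.125)<.03)&(P[...,2]>.142)&(P[...,2]<.16)&(P[...,0]<.56)&(P[...,1]<.33)&(P[...,1]>.14)&(p.max(2)<90)
v,u=np.nonzero(m); print('gripTop',P[m].mean(0),np.median(P[m][:,2]),len(u),'px',u.mean(),v.mean())
c=P[m].mean(0)[:2]-PV; print('r',np.hypot(*c),'angle',(np.arctan2(c[1],c[0])%(2*np.pi))-(np.pi-.54+np.radians(12.26)))
E
python3 lev.py w6
```

```text
t: 12.78
tcp_pos: [0.5683, 0.1407, 0.2754]
t: 13.12
tcp_pos: [0.5288, 0.2443, 0.2636]
t: 13.62
tcp_pos: [0.4902, 0.3455, 0.2515]
ee_rot: [-179.9, 0.1, 90.0]
wrist_force: [0.1, 0.7, 1.4]
grip_width: 0.0001
finger_force: 0.0
gripTop [nan nan nan] nan 0 px nan nan
r nan angle nanlev.py:7: RuntimeWarning: Mean of empty slice.
  v,u=np.nonzero(m); print('gripTop',P[m].mean(0),np.median(P[m][:,2]),len(u),'px',u.mean(),v.mean())
  ret = um.true_divide(
  return _methods._mean(a, axis=axis, dtype=dtype,
  ret = ret.dtype.type(ret / rcount)
lev.py:8: RuntimeWarning: Mean of empty slice.
  c=P[m].mean(0)[:2]-PV; print('r',np.hypot(*c),'angle',(np.arctan2(c[1],c[0])%(2*np.pi))-(np.pi-.54+np.radians(12.26)))
```

View pics/w6.png

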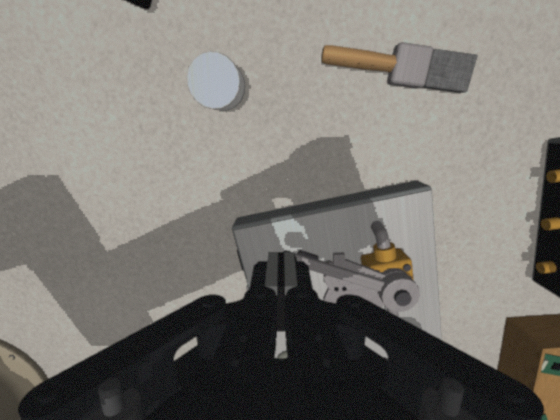

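Wrist view: the closed fingers hide the grip, and the lever arm runs from the pivot at (403,290) to (300,253), consistent with vent. I'll use the triangulated grip position and go down beside it.

```bash
python3 -m jog '0 0 0.2 0 0 0;0 0 0.4 0 0 0;0 0 0.6 0 0 0;0 0 0.8 0 0 0;0 0 0.95 0 0 0;0 0 1 0 0 0;0 0 1 0 0 0;0 0 1 0 0 0' | sed -n 1,4p
python3 -m jog '-0.05 0 0 0 0 0;-0.1 0 0 0 0 0;-0.15 0 0 0 0 0;-0.19 0 0 0 0 0;-0.22 0 0 0 0 0;-0.24 0 0 0 0 0' | sed -n 1,4p
python3 -m jog '-0.02 0 0 0 0 0;-0.04 0 0 0 0 0;-0.06 0 0 0 0 0;-0.08 0 0 0 0 0;-0.10 0 0 0 0 0' | sed -n 1,4p
python3 -m jog '-0.02 0 0 0 0 0;-0.04 0 0 0 0 0;-0.06 0 0 0 0 0;-0.08 0 0 0 0 0;-0.10 0 0 0 0 0' | sed -n 1,4p
```

```text
t: 14.33
tcp_pos: [0.4915, 0.3451, 0.134]
ee_rot: [179.9, -0.0, 89.9]
wrist_force: [-0.5, -1.0, 1.2]
t: 14.83
tcp_pos: [0.4907, 0.3162, 0.1334]
ee_rot: [180.0, -0.0, 89.9]
wrist_force: [0.7, 0.9, -0.3]
t: 15.25
tcp_pos: [0.4897, 0.3057, 0.133]
ee_rot: [-179.9, -0.1, 90.0]
wrist_force: [-5.4, 7.6, 0.7]
t: 15.67
tcp_pos: [0.4889, 0.2942, 0.1327]
ee_rot: [-179.8, -0.1, 90.0]
wrist_force: [-8.0, 10.6, 0.4]
```

```bash
python3 -m jog '-0.02 0 0 0 0 0;-0.04 0 0 0 0 0;-0.06 0 0 0 0 0;-0.08 0 0 0 0 0' | sed -n 1,4p
python3 -m jog '-0.02 0 0 0 0 0;-0.04 0 0 0 0 0;-0.06 0 0 0 0 0;-0.08 0 0 0 0 0' | sed -n 1,4p
python3 -m jog '-0.02 0 0 0 0 0;-0.04 0 0 0 0 0;-0.06 0 0 0 0 0' | sed -n 1,4p
```

```text
t: 16.0
tcp_pos: [0.4907, 0.283, 0.1332]
ee_rot: [180.0, 0.0, 90.0]
wrist_force: [1.0, 0.5, -0.8]
t: 16.33
tcp_pos: [0.4907, 0.2733, 0.1331]
ee_rot: [180.0, 0.0, 90.0]
wrist_force: [-0.1, -0.6, -0.3]
t: 16.58
tcp_pos: [0.4906, 0.2663, 0.1331]
ee_rot: [180.0, -0.0, 90.0]
wrist_force: [-0.2, 1.9, -0.9]
```

Snapped into closed as predicted, and contact resumes at y≈0.267. Continuing slowly to the 0.54 crest, expected at TCP y≈0.245.

```bash
python3 -m jog '-0.02 0 0 0 0 0;-0.04 0 0 0 0 0;-0.06 0 0 0 0 0;-0.08 0 0 0 0 0;-0.1 0 0 0 0 0;-0.1 0 0 0 0 0' | sed -n 1,4p
python3 -m jog '-0.01 0 0 0 0 0;-0.02 0 0 0 0 0;-0.03 0 0 0 0 0;-0.03 0 0 0 0 0' | sed -n 1,4p
```

```text
t: 17.08
tcp_pos: [0.4906, 0.2545, 0.1332]
ee_rot: [180.0, -0.0, 90.0]
wrist_force: [-0.2, 4.1, -0.7]
t: 17.42
tcp_pos: [0.4908, 0.2511, 0.1332]
ee_rot: [180.0, -0.1, 90.0]
wrist_force: [0.2, 5.7, -0.4]
```

```bash
python3 -m jog '-0.01 0 0 0 0 0;-0.02 0 0 0 0 0;-0.02 0 0 0 0 0' | sed -n 1,4p
```

```text
t: 17.67
tcp_pos: [0.4909, 0.2488, 0.1332]
ee_rot: [179.9, -0.1, 90.0]
wrist_force: [1.8, 6.5, -0.9]
```

```bash
python3 -m jog '-0.01 0 0 0 0 0;-0.02 0 0 0 0 0;-0.02 0 0 0 0 0' | sed -n 1,4p
```

```text
t: 17.92
tcp_pos: [0.4911, 0.246, 0.1332]
ee_rot: [179.9, -0.0, 90.0]
wrist_force: [2.2, 3.6, -0.8]
```

```bash
python3 -m jog '-0.01 0 0 0 0 0;-0.015 0 0 0 0 0;-0.015 0 0 0 0 0' | sed -n 1,4p
```

```text
t: 18.17
tcp_pos: [0.4905, 0.2438, 0.1331]
ee_rot: [-180.0, 0.0, 90.0]
wrist_force: [0.1, 0.2, 0.2]
```

Force dropped to zero, so it has snapped over. Backing off, rising and looking.

```bash
python3 -m jog '0.1 0 0 0 0 0;0.25 0 0 0 0 0;0.3 0 0 0 0 0;0.3 0 -0.2 0 0 0;0.3 0 -0.5 0 0 0;0.3 0 -0.8 0 0 0;0.3 0 -1 0 0 0;0.3 0 -1 0 0 0' | sed -n 1,4p
python3 -m jog '-0.3 0 0 0 0 0;-0.6 -0.05 0 0 0 0;-0.9 -0.1 0 0 0 0;-1 -0.15 0 0 0 0' | head -2
python3 -m jog '-0.2 0 0 0 0 0;-0.3 0 0 0 0 0;-0.3 0 0 0 0 0;-0.3 0 0 0 0 0' | head -2
sed -i 's/(P\[...,2\]>.142)/(P[...,2]>.135)/' lev.py; python3 lev.py w7
```

```text
t: 18.83
tcp_pos: [0.4919, 0.281, 0.2585]
ee_rot: [179.5, -0.1, 90.0]
wrist_force: [-0.6, 0.4, 0.3]
t: 19.17
tcp_pos: [0.4719, 0.1572, 0.2523]
t: 19.5
tcp_pos: [0.4725, 0.1243, 0.2527]
gripTop [0.49198422 0.22097315 0.14845501] 0.1490642986379994 677 px 307.5450516986706 90.4903988183161
r 0.12486058133008156 angle 0.5614668804094496
```

View pics/w7.png

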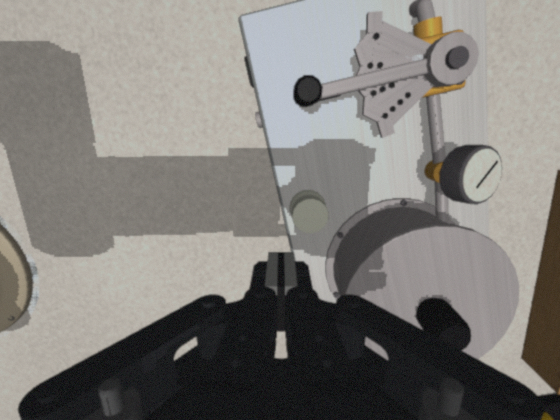

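The wrist view shows the arm between the two-dot row (375,66) and the three-dot row (383,90), with the grip at (307,90). Measured angle is about 0.56, so the lever is balanced on the crest and not yet in the notch. I'll re-measure, then go back and nudge it over.

```bash
python3 lev.py w8
python3 -m jog '0.3 0 0 0 0 0;0.6 0.05 0 0 0 0;0.9 0.1 0 0 0 0;1 0.15 0 0 0 0' | head -2
python3 -m jog '0.3 0 0 0 0 0;0.3 0 0 0 0 0;0.3 0 0 0 0 0' | head -2
python3 -m jog '0 0 0.2 0 0 0;0 0 0.4 0 0 0;0 0 0.6 0 0 0;0 0 0.8 0 0 0;0 0 0.95 0 0 0;0 0 1 0 0 0;0 0 1 0 0 0;0 0 1 0 0 0' | sed -n 1,4p
python3 -m jog '-0.05 0 0 0 0 0;-0.1 0 0 0 0 0;-0.15 0 0 0 0 0;-0.2 0 0 0 0 0;-0.24 0 0 0 0 0;-0.26 0 0 0 0 0;-0.27 0 0 0 0 0' | sed -n 1,4p
```

```text
gripTop [0.49193395 0.22099908 0.14839379] 0.14903843676772036 679 px 307.5743740795287 91.22680412371135
r 0.12490342428879549 angle 0.5611711054348731
t: 19.93
tcp_pos: [0.4898, 0.2489, 0.2528]
t: 20.18
tcp_pos: [0.4899, 0.2822, 0.2524]
t: 20.85
tcp_pos: [0.491, 0.2801, 0.134]
ee_rot: [179.9, -0.0, 90.0]
wrist_force: [0.3, 0.5, -0.2]
t: 21.43
tcp_pos: [0.4907, 0.2473, 0.1332]
ee_rot: [180.0, -0.0, 89.9]
wrist_force: [-0.5, 0.6, 0.3]
```

```bash
python3 -m jog '-0.015 0 0 0 0 0;-0.03 0 0 0 0 0;-0.04 0 0 0 0 0;-0.04 0 0 0 0 0' | sed -n 1,4p
python3 -m jog '-0.01 0 0 0 0 0;-0.02 0 0 0 0 0;-0.02 0 0 0 0 0' | sed -n 1,4p
```

```text
t: 21.77
tcp_pos: [0.4906, 0.2429, 0.1331]
ee_rot: [-180.0, 0.0, 90.0]
wrist_force: [-1.0, 0.7, -1.0]
t: 22.02
tcp_pos: [0.4906, 0.2405, 0.1331]
ee_rot: [-180.0, 0.0, 90.0]
wrist_force: [0.2, -0.2, 0.6]
```

```bash
python3 -m jog '-0.01 0 0 0 0 0;-0.02 0 0 0 0 0;-0.02 0 0 0 0 0' | sed -n 1,4p; python3 lev.py w9
```

```text
t: 22.27
tcp_pos: [0.4906, 0.2381, 0.1331]
ee_rot: [-180.0, 0.0, 90.0]
wrist_force: [0.0, 0.4, 0.4]
gripTop [0.49032835 0.24311297 0.14884255] 0.15081056129326495 2097 px 280.38960419647117 293.6270863137816
r 0.12326982360434414 angle 0.3827338469055501
```

```bash
cat > lev2.py <<'E'
from h import *
PV=np.array([.6134,.2501])
for n in('scene','top'):
    p,d=grab_frame(n); P=cloud(n,d); r=np.hypot(P[...,0]-PV[0],P[...,1]-PV[1])
    m=(abs(r-.125)<.02)&(P[...,2]>.11)&(P[...,2]<.16)&(P[...,0]<.56)&(P[...,1]<.31)&(P[...,1]>.14)
    a=(np.arctan2(P[...,1]-PV[1],P[...,0]-PV[0])%(2*np.pi))-(np.pi-.54+np.radians(12.26)); print(n,m.sum(),np.round(np.histogram(a[m],np.arange(-.2,1.3,.1))[0]))
    cv2.imwrite(f'pics/{n}_l.png',p[:,:,::-1])
    k=(r<.11)&(r>.085)&(abs(P[...,2]-.104)<.008); print('  arm',np.median(a[k]) if k.any() else None,k.sum())
E
python3 lev2.py
```

```text
scene 81 [ 0  0  0  0  0 54  1  0  1 25  0  0  0  0]
  arm 0.7170936149400724 48
top 32 [ 0  0  0  0  0  0  0  0  0 31  1  0  0  0]
  arm 0.7744882885083815 3
```

The lever arm now measures 0.717 rad, in the slow notch. Retreating and verifying.

```bash
python3 -m jog '0.1 0 0 0 0 0;0.25 0 0 0 0 0;0.3 0 0 0 0 0;0.3 0 -0.2 0 0 0;0.3 0 -0.5 0 0 0;0.3 0 -0.8 0 0 0;0.3 0 -1 0 0 0;0.3 0 -1 0 0 0' | sed -n 1,4p
python3 -m jog '-0.3 0 0 0 0 0;-0.6 -0.05 0 0 0 0;-0.9 -0.1 0 0 0 0;-1 -0.15 0 0 0 0' | head -2
python3 -m jog '-0.2 0 0 0 0 0;-0.3 0 0 0 0 0;-0.3 0 0 0 0 0;-0.3 0 0 0 0 0' | head -2
python3 lev.py w10; python3 lev2.py
```

```text
t: 23.08
tcp_pos: [0.492, 0.2752, 0.2586]
ee_rot: [179.5, -0.2, 90.0]
wrist_force: [0.8, -0.4, 0.0]
t: 23.42
tcp_pos: [0.4721, 0.1513, 0.2524]
t: 23.75
tcp_pos: [0.4725, 0.1183, 0.2527]
gripTop [0.49807082 0.20105257 0.14837476] 0.1490433253550021 643 px 315.1912908242613 110.94867807153966
r 0.12532545978317153 angle 0.7281321590915333
scene 102 [ 0  0  0  0  0  0  0  0 49 53  0  0  0  0]
  arm 0.7173682779821433 50
top 71 [ 0  0  0  0  0  0  0  0 24 46  1  0  0  0]
  arm None 0
```

View pics/w10.png

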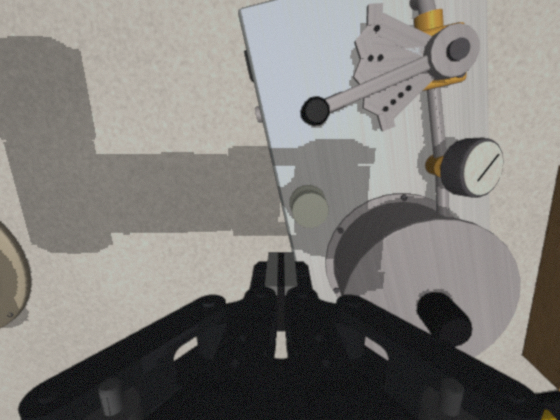

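The arm now covers the three-dot row. The one-dot row (376,28), two-dot row (375,57) and four-dot row (397,101) are free, the grip is at (315,111), and the angle is 0.72–0.73. The cover is seated, and the jar (309,207) is untouched. Handing in.

```bash
python3 -c "
from rig import arm; print(arm.finish_job())"
```

```text
the job is handed in; nothing more can be done
None
```

The cover sits fully home and level on the pot, the lever rests in the slow-pump notch (about 0.72 rad, never run on into full pump), and the job was handed in at about 24 s; the arm touched nothing else on the bench.

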